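Stow the toppled lotion bottle in the drawer box

TASK

Pull the drawer of the white drawer box out until it reaches its stop, and stand the toppled square lotion bottle upright, cap up, in the empty rear bay, lowering it to the bay's floor rather than dropping it. The bay is deeper than the bottle is tall, so the bottle must first be stood up on the shelf, let go and taken again from straight above. Then push the drawer fully shut with the bottle standing in it, leaving the other things where they are.

Things in the scene. Friction and masses are not known exactly. Their poses are not given: they have to be found in the camera images.
- cabinet: White plastic drawer box fixed on the shelf, 190 mm deep, 190 mm wide, 120 mm tall. Origin: bottom centre of its front face; x points into the box (the drawer slides out along -x), y to its left side, z up. Position and yaw vary.
- drawer (a joint): Travel of the drawer in m: 0 shut, grows as it is pulled out; stiff runners (about 4 N). It starts shut or a little ajar; the stop comes somewhere between 120 and 140 mm and is felt as a hard end.
- handle (a point): Centre of the drawer's grey handle bar: 10 x 10 mm section, 100 mm long along the box's y, joined to the front by a 10 mm arm at each end. It stands 42 mm in front of the drawer's front face (37 mm free gap), 98 mm above the shelf, 22 mm below the box's top. Axes as the box; moves with the drawer.
- bay (a point): Centre of the floor of the drawer's empty rear bay, 10 mm above the shelf. The bay is 58 mm along x, 156 mm along y and 98 mm deep, between 4 mm walls whose rims stand 108 mm above the shelf. Axes as the box; moves with the drawer; lies 129 mm behind the handle bar. It is clear of the box only when the drawer is at its stop. The front bay is full of boxed soaps.
- bottle: Cream square lotion bottle with a wooden cap, lying on its side: body 48 x 48 mm and 70 mm long, cap 30 mm round, 90 mm in all; 0.1 to 0.25 kg. Origin: centre of its base; x runs along its axis to the cap (x points up when it stands upright), y and z across two pairs of flat sides. It starts lying with z up, origin 24 mm above the shelf.
- cup: Bystander: green ceramic cup, 76 mm wide, 85 mm tall, upright, behind the bottle, to the right of the drawer box (may swap with the jar). Origin: centre of its underside, z up.
- jar: Bystander: closed white plastic jar, 66 mm wide, 100 mm tall, upright, behind the bottle, to the right of the drawer box (may swap with the cup). Origin: centre of its underside, z up.
- hairbrush: Bystander: wooden paddle hairbrush, 210 x 62 x 34 mm, lying bristles down left of the drawer box. Origin: on the surface under the joint of head and handle; x towards the head.
- soap_dish: Bystander: steel soap dish with a bar of soap, 120 x 85 x 25 mm, left of the drawer box. Origin: centre of its underside.
- tumbler: Bystander: dark wooden tumbler, 70 mm wide, 95 mm tall, far left. Origin: centre of its underside, z up.
- burner: Bystander: small stone incense burner, 90 mm wide, 55 mm tall, near left. Origin: centre of its underside, z up.
There are look-alikes about, which are no part of the job. Leave any yellow look-alike of the bottle alone.

How it is judged:
By the outcome, as a careful person would: the job done as asked, in the order asked, and still so for the second after the job is handed in, with the robot touching nothing.
It also fails if it takes over 72 s, if anything falls off the work surface, if the arm or the gripper's body presses on something with over 40 N, if the wrist force passes 120 N, or if a joint passes its speed limit or range.

ROBOT

A 7-joint arm with a two-finger parallel gripper is mounted at the origin on the work surface. World frame = base frame: x ahead of the robot, y to its left, z up, the work surface at z = 0. Lengths are in m, angles in rad, forces in N, time in s.
With the tool pointing down it reaches from about 0.35 to 0.775 m from the base axis. Payload 3.1 kg.
Tool frame: the origin (TCP) lies on the mounting face of the last link; the fingertips stand 173 mm ahead of it and the grasp point (between the pads) lies 155 mm ahead of it (ctrl.grip_point_offset is the distance from the TCP to the grasp point, in m); z points along the fingers, y is the line along which they close (so a half turn about z gives the same grasp; the last joint's range is limited). The gripper opens to 85 mm and grips with 20 to 120 N. Pads are 22 mm wide; open, the fingers measure 114 mm over their backs; the gripper's body (76 mm by 85 mm) begins 54 mm behind the grasp point. The pads swing forward as they close: fully open they stand 13 mm farther back than shut.
Start: joints at [1.207, 0.311, 0.014, 1.512, -0.004, 1.319, -0.027], TCP at [0.174, -0.522, 0.405] pointing down, gripper open.
Joint ranges: [-2.7, 2.7], [-0.3, 1.91], [-1.27, 1.3], [0.12, 2.57], [-1.44, 4.58], [0.2, 2.03], [-3.05, 3.05]. Speed limits (rad/s): [2.79, 2.79, 3.14, 3.14, 3.14, 3.14, 3.14].

INTERFACE

Orientations are given as a unit quaternion [w, x, y, z].
In Python, from cell import get_state, eyes, ctrl gives the robot as it stands.
- The arm moves only by the tool send_rows, never from a script. Its argument "steps" is a list of rows, each an object of numbers: "tx", "ty", "tz": the shift along the tool's x, y, z in m; "roll": the turn about the tool's z in degrees. In form: [{"tx": .., "ty": .., "tz": .., "roll": ..}, ...]. A call has 1 to 10 rows; each row is the pose to reach, as a shift and turn from the pose commanded when the call began, along the tool's axes at that moment; what a row does not reach only later rows make up. A row lasts 1/10 s, in which the tool goes at most 50 mm and 8.59 degrees, less where a joint would pass 70% of its speed; a pose out of reach is approached as far as the arm can. A call with a gripper value outside its range is refused whole. "claw" is the finger opening in m, from 0 to 0.0854, set as the call begins (left out, the last holds). The fingers move at their own pace and stop on an object; "force" is the grip in N (left out, the last holds). Time passes only in rows, so rows that repeat a pose let the fingers close. It gives the time, the measured TCP pose, the force, the opening and the grip force at its end, in the units of the state.
- get_state(): the state, without advancing time (a new reading comes with each control period).
- eyes.get_image(name): name is "side" or "top"; returns a dict with "image" (400x640x3 uint8, blue, green, red), "camera_matrix" (3x3 intrinsics, pixels), "distortion" ([k1, k2, p1, p2, k3] as OpenCV has them; the pictures are not rectified), "world_from_camera" (4x4, takes a point from camera to world coordinates). Camera axes: x right, y down, z forward; pixel columns grow to the right and rows downward; lengths in m; the calibration is good to about 2 mm. A picture is of the moment at which its call begins. There is no depth.
- ctrl.close_job(): hands the job in; it is judged then, once.
The state is a dict: "time_s": time; "q": joint angles; "qd": joint speeds; "joint_torque": joint torques, N m; "tcp_pos": TCP position; "orientation": TCP orientation; "wrist_force": force on the tool from outside, world axes, zero at the start; "torque": the same for the moment, N m; "opening": opening from 0.0 (shut) to 1.0 (fully open); "gripper_force": force on a finger pad.
Only numpy, scipy, OpenCV 4.12 (cv2) and the standard library are available. Lean on these libraries where they do the work, as an engineer would, in place of code of your own. Each camera call takes 0.05 s, during which the arm holds its last target. There are 200 camera calls.

## Working session

There is one attempt and no reset: what is moved stays moved. The work goes in short steps, Python scripts to look and compute and a tool call to move; the robot and the scene stay as the last step left them, time stands still between calls to the robot, and variables do not carry over. Pictures are saved under pics/ and viewed, at most 10 in all, crops included, and the job is handed in when it is done.

Besides the shell and the picture viewer there is one more tool, called after "Emit:" in YAML: its name, and indented under it one key for each argument. send_rows: Moves the arm, as the interface text tells. Its arguments: {"type":"object","properties":{"steps":{"type":"array","items":{"type":"object","properties":{"tx":{"type":"number"},"ty":{"type":"number"},"tz":{"type":"number"},"roll":{"type":"number"}}}},"claw":{"type":"number"},"force":{"type":"number"}},"required":["steps"]}

```bash
mkdir -p pics
cat > h.py <<'E'
import numpy as np, cv2, json
from cell import get_state, eyes, ctrl
def grab(n,save=None):
    d=eyes.get_image(n)
    if save: cv2.imwrite('pics/'+save,d['image'])
    return d
def ray(d,uv):
    p=cv2.undistortPoints(np.array(uv,float).reshape(-1,1,2),np.array(d['camera_matrix']),np.array(d['distortion'])).reshape(-1,2)
    T=np.array(d['world_from_camera']); v=np.c_[p,np.ones(len(p))]@T[:3,:3].T
    return T[:3,3],v
def onz(d,uv,z):
    o,v=ray(d,uv); return o+v*((z-o[2])/v[:,2])[:,None]
def proj(d,P):
    T=np.linalg.inv(np.array(d['world_from_camera']))
    r=cv2.Rodrigues(T[:3,:3])[0]
    return cv2.projectPoints(np.array(P,float).reshape(-1,3),r,T[:3,3],np.array(d['camera_matrix']),np.array(d['distortion']))[0].reshape(-1,2)
E
python3 - <<'E'
from h import *
np.set_printoptions(precision=3,suppress=True)
for n in('top','side'):
    d=grab(n,n+'0.png'); print(np.array(d['world_from_camera']),np.array(d['camera_matrix'])[0])
s=get_state(); print(s, ctrl.grip_point_offset)
E
```

```text
[[ 0.005 -0.993  0.119  0.37 ]
 [-1.    -0.007 -0.017 -0.02 ]
 [ 0.018 -0.119 -0.993  1.239]
 [ 0.     0.     0.     1.   ]] [362.983   0.    315.033]
[[-0.825 -0.4    0.4    0.042]
 [-0.565  0.607 -0.559  0.637]
 [-0.019 -0.687 -0.726  0.957]
 [ 0.     0.     0.     1.   ]] [379.493   0.    317.756]
{'time_s': 0.1, 'q': array([ 1.207,  0.312,  0.014,  1.513, -0.004,  1.319, -0.027]), 'qd': array([ 0.   , -0.001, -0.002, -0.004,  0.   ,  0.   ,  0.001]), 'joint_torque': array([  0.001, -38.085,   0.147, -23.124,   0.012,   0.008,  -0.   ]), 'tcp_pos': array([ 0.174, -0.521,  0.404]), 'orientation': array([-0.001,  0.987,  0.16 , -0.   ]), 'wrist_force': array([-0.616, -0.897, -0.2  ]), 'torque': array([-0.016, -0.036, -0.011]), 'gripper_force': 0.0, 'opening': 1.0008428181850617} 0.1547
```

View pics/top0.png

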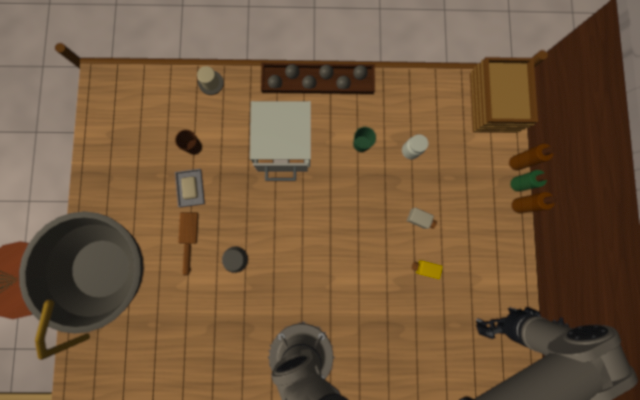

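View pics/side0.png

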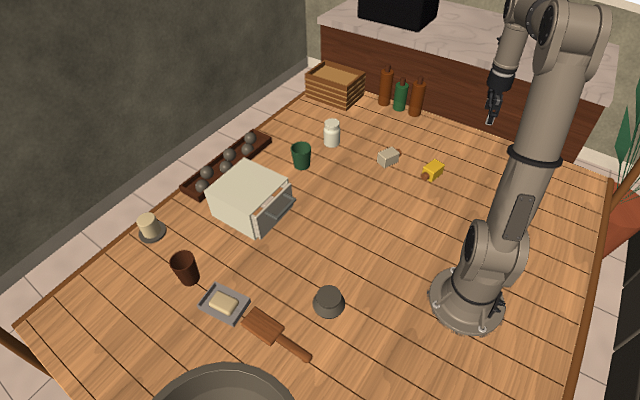

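The top view shows the box at about (281,133) with its handle at (281,175), the cream bottle at (421,218) with its cap at lower right, the yellow decoy at (430,269), the cup at (364,138) and the jar at (415,146). The side view agrees with this. Next I'll enlarge these areas and measure them.

Run:
```python
from h import *
np.set_printoptions(precision=4,suppress=True)
t=cv2.imread('pics/top0.png'); s=cv2.imread('pics/side0.png')
a=cv2.resize(t[92:192,240:320],(400,500),interpolation=cv2.INTER_CUBIC)
b=cv2.resize(t[200:250,400:440],(400,500),interpolation=cv2.INTER_CUBIC)
c=np.hstack([a,b])
cv2.imwrite('pics/z0.png',np.clip(c*1.3,0,255).astype(np.uint8))
d=grab('top'); 
hsv=cv2.cvtColor(t,cv2.COLOR_BGR2HSV)
m=((hsv[...,1]<70)&(hsv[...,2]>95)).astype(np.uint8)*255
for (x0,y0,x1,y1) in((240,92,320,192),(400,200,440,245)):
    mm=np.zeros_like(m); mm[y0:y1,x0:x1]=m[y0:y1,x0:x1]
    cs,_=cv2.findContours(mm,cv2.RETR_EXTERNAL,cv2.CHAIN_APPROX_NONE)
    for k in cs:
        if cv2.contourArea(k)<40: continue
        r=cv2.minAreaRect(k); p=cv2.boxPoints(r); z=.12 if x0<300 else .048
        print(r,cv2.contourArea(k)); print(onz(d,p,z))
```

```text
((279.5, 134.0), (64.0, 59.0), 90.0) 3667.5
[[ 0.8128  0.1703  0.12  ]
 [ 0.815  -0.0183  0.12  ]
 [ 0.606  -0.0199  0.12  ]
 [ 0.6044  0.1648  0.12  ]]
((420.1082458496094, 217.88143920898438), (21.423805236816406, 13.504104614257812), 23.962486267089844) 250.0
[[ 0.4439 -0.3463  0.048 ]
 [ 0.4849 -0.3656  0.048 ]
 [ 0.4564 -0.4299  0.048 ]
 [ 0.4156 -0.4104  0.048 ]]
```

View pics/z0.png

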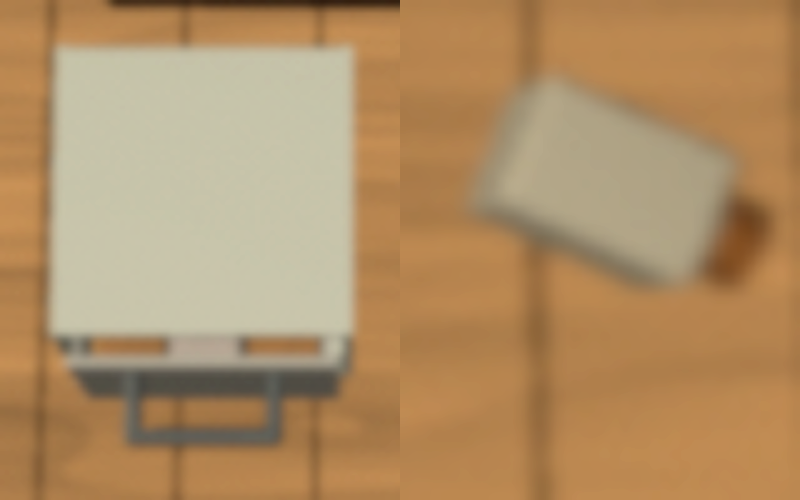

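The zoom shows the box's top corners at (250.6,101.4), (310.8,101.2), (249.6,159) and (310.8,159.2). The drawer is slightly ajar, with the handle bar centre near (280.7,179.4). The bottle's top edges slope about 22°, and its cap is near (434,224).

Run:
```python
from h import *
np.set_printoptions(precision=4,suppress=True)
d=grab('top'); S=grab('side')
L=lambda X,Y:(240+X/5-.5,92+Y/5-.5)
R=lambda X,Y:(400+(X-400)/10-.5,200+Y/10-.5)
print('box',onz(d,[L(53,47),L(354,46),L(48,335),L(354,336)],.12))
print('bar ends',onz(d,[L(127,437),L(280,437)],.103))
print('bottle long edges top',onz(d,[R(555,80),R(735,154)],.048),'low',onz(d,[R(505,212),R(680,280)],.048))
print('cap end',onz(d,[R(758,200),R(770,215),R(738,285)],.024))
# side view cream bottle, zoomed
hsv=cv2.cvtColor(S['image'],cv2.COLOR_BGR2HSV)
z=cv2.resize(S['image'][140:172,370:410],(500,400),interpolation=cv2.INTER_CUBIC)
cv2.imwrite('pics/sz.png',z)
```

```text
box [[ 0.8164  0.1701  0.12  ]
 [ 0.8194 -0.0225  0.12  ]
 [ 0.6283  0.1682  0.12  ]
 [ 0.6295 -0.0238  0.12  ]]
bar ends [[0.5668 0.1194 0.103 ]
 [0.5676 0.0226 0.103 ]]
bottle long edges top [[ 0.4845 -0.372   0.048 ]
 [ 0.4603 -0.4312  0.048 ]] low [[ 0.4406 -0.3542  0.048 ]
 [ 0.4186 -0.4116  0.048 ]]
cap end [[ 0.4466 -0.4468  0.024 ]
 [ 0.4416 -0.4507  0.024 ]
 [ 0.418  -0.4391  0.024 ]]
```

View pics/sz.png

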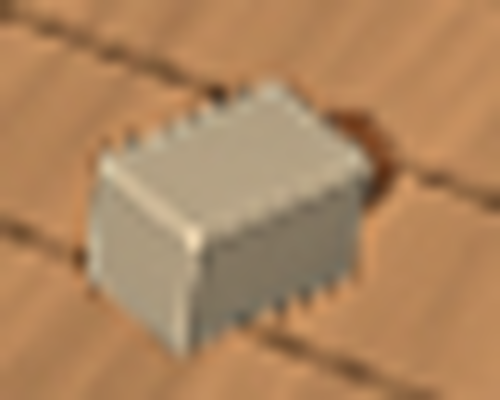

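```bash
cat >> h.py <<'E'
from scipy.spatial.transform import Rotation as Ro
def cur():
    s=get_state(); w,x,y,z=s['orientation']; R=Ro.from_quat([x,y,z,w]).as_matrix()
    return s,R,np.degrees(np.arctan2(R[1,0],R[0,0]))
def goal(gx,gy,gz,yaw):
    "grasp point world + yaw of tool x (deg) -> tx ty tz roll"
    s,R,y0=cur(); g=np.array([gx,gy,gz+ctrl.grip_point_offset])
    t=R.T@(g-s['tcp_pos']); r=(y0-yaw+180)%360-180
    print('t=%.2f'%s['time_s'],'grip',s['tcp_pos']-[0,0,ctrl.grip_point_offset],'yaw %.2f'%y0,'F',s['wrist_force'],'| tx,ty,tz,roll',np.round(t,4),round(r,2))
E
python3 - <<'E'
from h import *
np.set_printoptions(precision=4,suppress=True)
S=grab('side'); q=lambda X,Y:(370+X/12.5-.5,140+Y/12.5-.5)
print(onz(S,[q(100,155),q(270,85),q(375,165),q(195,240)],.048))
print('bar z check', proj(S,[[.567,.1194,.103],[.567,.0226,.103]]))
goal(.567,.071,.17,90.4)
E
```

```text
[[ 0.4875 -0.3755  0.048 ]
 [ 0.4602 -0.433   0.048 ]
 [ 0.4172 -0.4165  0.048 ]
 [ 0.4462 -0.3567  0.048 ]]
bar z check [[275.6524 218.3948]
 [295.2333 198.4438]]
t=0.30 grip [ 0.1739 -0.5217  0.2496] yaw 18.44 F [ 0.5654  0.194  -0.4814] | tx,ty,tz,roll [ 0.5604 -0.4378  0.0799] -71.96
```

Emit:
send_rows:
  steps:
    - {"tx": 0.0,"ty": 0.0,"tz": 0,"roll": -8}
    - {"tx": 0.04,"ty": -0.03,"tz": 0,"roll": -16}
    - {"tx": 0.08,"ty": -0.0625,"tz": 0,"roll": -24}
    - {"tx": 0.12,"ty": -0.094,"tz": 0,"roll": -32}
    - {"tx": 0.16,"ty": -0.125,"tz": 0,"roll": -40}
    - {"tx": 0.2,"ty": -0.156,"tz": 0,"roll": -48}
    - {"tx": 0.24,"ty": -0.1875,"tz": 0,"roll": -56}
    - {"tx": 0.28,"ty": -0.219,"tz": 0,"roll": -64}
    - {"tx": 0.32,"ty": -0.25,"tz": 0,"roll": -72}
    - {"tx": 0.36,"ty": -0.281,"tz": 0,"roll": -72}
  claw: 0.034
  force: 40

```text
time_s: 1.3
tcp_pos: [0.4235, -0.1451, 0.405]
orientation: [0.001, 0.704, 0.71, -0.0]
wrist_force: [1.0, 0.0, -0.6]
opening: 0.4
gripper_force: 0.0
```

```bash
python3 -c "
from h import *
goal(.567,.071,.17,90.4)"
```

```text
t=1.30 grip [ 0.42346631 -0.14510198  0.25032914] yaw 90.55 F [ 1.04493531  0.02278225 -0.60606964] | tx,ty,tz,roll [0.2148 0.1455 0.0802] 0.15
```

Emit:
send_rows:
  steps:
    - {"tx": 0.036,"ty": 0.024,"tz": 0.013}
    - {"tx": 0.072,"ty": 0.048,"tz": 0.026}
    - {"tx": 0.108,"ty": 0.073,"tz": 0.04}
    - {"tx": 0.144,"ty": 0.097,"tz": 0.053}
    - {"tx": 0.18,"ty": 0.121,"tz": 0.066}
    - {"tx": 0.215,"ty": 0.1455,"tz": 0.08}
    - {"tx": 0.215,"ty": 0.1455,"tz": 0.08}
    - {"tx": 0.215,"ty": 0.1455,"tz": 0.08}

```text
invalid input at $.steps[0]: expected keys tx, ty, tz, roll
```

```bash
python3 -c "
from h import *
goal(.567,.071,.098,90.4)
a=grab('side')['image'][150:270,180:340]; b=grab('top')['image'][80:200,220:350]
cv2.imwrite('pics/a1.png',np.hstack([cv2.resize(a,(400,300),interpolation=2),cv2.resize(b,(325,300),interpolation=2)]))"
```

```text
t=1.30 grip [ 0.42346631 -0.14510198  0.25032914] yaw 90.55 F [ 1.04493531  0.02278225 -0.60606964] | tx,ty,tz,roll [0.2149 0.1455 0.1522] 0.15
```

View pics/a1.png

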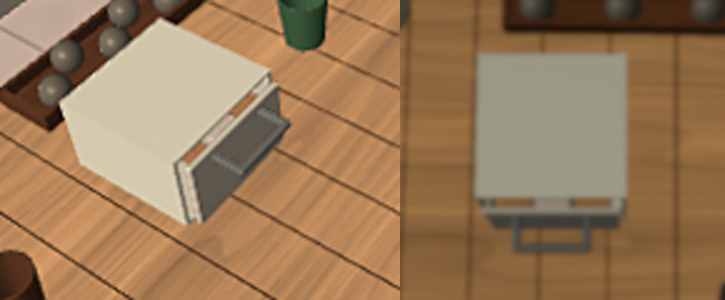

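The picture shows the drawer ajar and clear, since the arm hadn't moved: every row needs all four keys. I'm resending the move.

Emit:
send_rows:
  steps:
    - {"tx": 0.036,"ty": 0.024,"tz": 0.013,"roll": 0}
    - {"tx": 0.072,"ty": 0.048,"tz": 0.026,"roll": 0}
    - {"tx": 0.108,"ty": 0.073,"tz": 0.04,"roll": 0}
    - {"tx": 0.144,"ty": 0.097,"tz": 0.053,"roll": 0}
    - {"tx": 0.18,"ty": 0.121,"tz": 0.066,"roll": 0}
    - {"tx": 0.215,"ty": 0.1455,"tz": 0.08,"roll": 0}
    - {"tx": 0.215,"ty": 0.1455,"tz": 0.08,"roll": 0}
    - {"tx": 0.215,"ty": 0.1455,"tz": 0.1,"roll": 0}
    - {"tx": 0.215,"ty": 0.1455,"tz": 0.115,"roll": 0}
    - {"tx": 0.215,"ty": 0.1455,"tz": 0.12,"roll": 0}

```text
time_s: 2.4
tcp_pos: [0.566, 0.0677, 0.2829]
orientation: [-0.001, 0.705, 0.709, -0.002]
wrist_force: [-0.2, -0.8, -0.3]
opening: 0.4
gripper_force: 0.0
```

```bash
python3 -c "
from h import *
goal(.567,.071,.098,90.4)"
```

```text
t=2.40 grip [0.56597206 0.06772268 0.12816027] yaw 90.38 F [-0.24815542 -0.8307927  -0.30618896] | tx,ty,tz,roll [0.0033 0.0012 0.0302] -0.02
```

Emit:
send_rows:
  steps:
    - {"tx": 0.003,"ty": 0.001,"tz": 0.006,"roll": 0}
    - {"tx": 0.003,"ty": 0.001,"tz": 0.012,"roll": 0}
    - {"tx": 0.003,"ty": 0.001,"tz": 0.018,"roll": 0}
    - {"tx": 0.003,"ty": 0.001,"tz": 0.024,"roll": 0}
    - {"tx": 0.003,"ty": 0.001,"tz": 0.03,"roll": 0}
    - {"tx": 0.003,"ty": 0.001,"tz": 0.03,"roll": 0}

```text
time_s: 3.0
tcp_pos: [0.5673, 0.072, 0.2537]
orientation: [-0.001, 0.704, 0.71, -0.001]
wrist_force: [-0.1, 0.1, 0.0]
opening: 0.404
gripper_force: 0.0
```

Emit:
send_rows:
  steps:
    - {"tx": 0,"ty": 0,"tz": 0,"roll": 0}
    - {"tx": 0,"ty": 0,"tz": 0,"roll": 0}
    - {"tx": 0,"ty": 0,"tz": 0,"roll": 0}
    - {"tx": 0,"ty": 0,"tz": 0,"roll": 0}
  claw: 0.0
  force: 40

```text
time_s: 3.4
tcp_pos: [0.5679, 0.0723, 0.255]
orientation: [0.0, 0.704, 0.71, 0.0]
wrist_force: [1.5, 0.2, 0.1]
opening: 0.108
gripper_force: 41.6
```

Emit:
send_rows:
  steps:
    - {"tx": 0,"ty": -0.008,"tz": 0,"roll": 0}
    - {"tx": 0,"ty": -0.018,"tz": 0,"roll": 0}
    - {"tx": 0,"ty": -0.028,"tz": 0,"roll": 0}
    - {"tx": 0,"ty": -0.038,"tz": 0,"roll": 0}
    - {"tx": 0,"ty": -0.048,"tz": 0,"roll": 0}
    - {"tx": 0,"ty": -0.058,"tz": 0,"roll": 0}
    - {"tx": 0,"ty": -0.068,"tz": 0,"roll": 0}
    - {"tx": 0,"ty": -0.078,"tz": 0,"roll": 0}
    - {"tx": 0,"ty": -0.085,"tz": 0,"roll": 0}
    - {"tx": 0,"ty": -0.09,"tz": 0,"roll": 0}

```text
time_s: 4.4
tcp_pos: [0.477, 0.0715, 0.2549]
orientation: [0.0, 0.704, 0.71, -0.0]
wrist_force: [4.2, -0.5, -0.4]
opening: 0.105
gripper_force: 41.7
```

Emit:
send_rows:
  steps:
    - {"tx": 0,"ty": -0.003,"tz": 0,"roll": 0}
    - {"tx": 0,"ty": -0.006,"tz": 0,"roll": 0}
    - {"tx": 0,"ty": -0.009,"tz": 0,"roll": 0}
    - {"tx": 0,"ty": -0.012,"tz": 0,"roll": 0}

```text
time_s: 4.8
tcp_pos: [0.4659, 0.0714, 0.2549]
orientation: [0.0, 0.704, 0.71, 0.0]
wrist_force: [3.9, -0.8, 2.9]
opening: 0.105
gripper_force: 42.0
```

Emit:
send_rows:
  steps:
    - {"tx": 0,"ty": -0.003,"tz": 0,"roll": 0}
    - {"tx": 0,"ty": -0.006,"tz": 0,"roll": 0}

```text
time_s: 5.0
tcp_pos: [0.4597, 0.0713, 0.2549]
orientation: [0.0, 0.704, 0.71, 0.0]
wrist_force: [4.0, -0.1, 3.5]
opening: 0.105
gripper_force: 42.1
```

Emit:
send_rows:
  steps:
    - {"tx": 0,"ty": -0.003,"tz": 0,"roll": 0}
    - {"tx": 0,"ty": -0.005,"tz": 0,"roll": 0}

```text
time_s: 5.2
tcp_pos: [0.4559, 0.0712, 0.255]
orientation: [0.002, 0.704, 0.71, 0.002]
wrist_force: [10.3, -1.6, -4.0]
opening: 0.109
gripper_force: 41.1
```

Emit:
send_rows:
  steps:
    - {"tx": 0,"ty": -0.002,"tz": 0,"roll": 0}
    - {"tx": 0,"ty": -0.002,"tz": 0,"roll": 0}

```text
time_s: 5.4
tcp_pos: [0.4552, 0.071, 0.255]
orientation: [0.003, 0.705, 0.71, 0.004]
wrist_force: [13.5, -0.7, -5.6]
opening: 0.107
gripper_force: 40.9
```

Emit:
send_rows:
  steps:
    - {"tx": 0,"ty": 0.001,"tz": 0,"roll": 0}
    - {"tx": 0,"ty": 0.001,"tz": 0,"roll": 0}
    - {"tx": 0,"ty": 0.001,"tz": 0,"roll": 0}
    - {"tx": 0,"ty": 0.001,"tz": -0.02,"roll": 0}
    - {"tx": 0,"ty": 0.001,"tz": -0.06,"roll": 0}
    - {"tx": 0,"ty": 0.001,"tz": -0.1,"roll": 0}
  claw: 0.034

```text
time_s: 6.0
tcp_pos: [0.4522, 0.0715, 0.3545]
orientation: [-0.002, 0.704, 0.71, -0.002]
wrist_force: [1.0, -0.0, -0.3]
opening: 0.401
gripper_force: 0.0
```

```bash
python3 -c "
from h import *
np.set_printoptions(precision=4,suppress=True)
goal(.4286,-.4472,.1,66.5)
d=grab('top','t2.png'); im=d['image']
b=cv2.resize(im[80:240,220:350],(487,600),interpolation=2)
cv2.imwrite('pics/a2.png',b)"
```

```text
t=6.00 grip [0.4522 0.0715 0.1998] yaw 90.50 F [ 1.0497 -0.0498 -0.2704] | tx,ty,tz,roll [-0.5185 -0.0275  0.1   ] 24.0
```

View pics/a2.png

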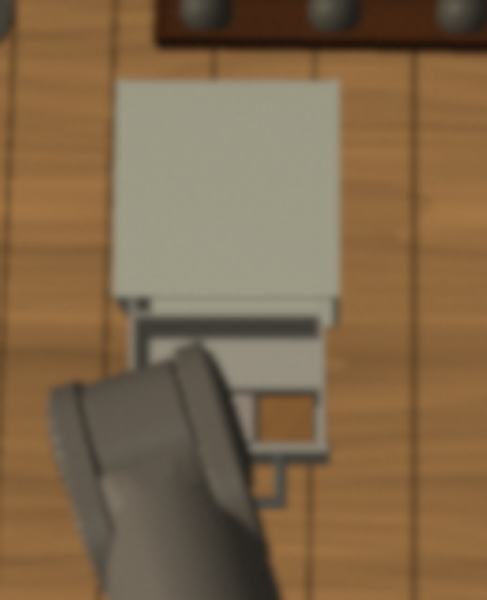

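The drawer is out at its stop, with the empty rear bay visible at crop (235,360). Next I go to the bottle's cap.

Emit:
send_rows:
  steps:
    - {"tx": -0.045,"ty": -0.002,"tz": 0,"roll": 3}
    - {"tx": -0.09,"ty": -0.005,"tz": 0,"roll": 6}
    - {"tx": -0.135,"ty": -0.007,"tz": 0,"roll": 9}
    - {"tx": -0.18,"ty": -0.01,"tz": 0,"roll": 12}
    - {"tx": -0.225,"ty": -0.012,"tz": 0,"roll": 15}
    - {"tx": -0.27,"ty": -0.014,"tz": 0,"roll": 18}
    - {"tx": -0.315,"ty": -0.017,"tz": 0.02,"roll": 21}
    - {"tx": -0.36,"ty": -0.019,"tz": 0.04,"roll": 24}
    - {"tx": -0.405,"ty": -0.021,"tz": 0.06,"roll": 24}
    - {"tx": -0.45,"ty": -0.024,"tz": 0.08,"roll": 24}
  claw: 0.055

```text
time_s: 7.05
tcp_pos: [0.4325, -0.3795, 0.2731]
orientation: [-0.001, 0.836, 0.548, -0.0]
wrist_force: [0.1, 0.3, 0.6]
opening: 0.646
gripper_force: 0.0
```

```bash
python3 -c "
from h import *
np.set_printoptions(precision=4,suppress=True)
goal(.4286,-.4472,.07,66.5)"
```

```text
t=7.05 grip [ 0.4325 -0.3795  0.1184] yaw 66.48 F [0.0716 0.2589 0.625 ] | tx,ty,tz,roll [-0.0637  0.0235  0.0483] -0.02
```

Emit:
send_rows:
  steps:
    - {"tx": -0.03,"ty": 0.012,"tz": 0.01,"roll": 0}
    - {"tx": -0.064,"ty": 0.0235,"tz": 0.03,"roll": 0}
    - {"tx": -0.064,"ty": 0.0235,"tz": 0.048,"roll": 0}
    - {"tx": -0.064,"ty": 0.0235,"tz": 0.05,"roll": 0}
    - {"tx": -0.064,"ty": 0.0235,"tz": 0.05,"roll": 0}

```text
time_s: 7.55
tcp_pos: [0.4293, -0.4452, 0.2236]
orientation: [-0.002, 0.836, 0.549, 0.0]
wrist_force: [0.7, 0.6, 0.5]
opening: 0.644
gripper_force: 0.0
```

```bash
python3 -c "
from h import *
np.set_printoptions(precision=4,suppress=True)
goal(.4286,-.4472,.026,66.5)
d=grab('side'); im=d['image']
cv2.imwrite('pics/a3.png',cv2.resize(im[100:190,330:450],(800,600),interpolation=2))"
```

```text
t=7.55 grip [ 0.4293 -0.4452  0.0689] yaw 66.53 F [0.6817 0.6311 0.4541] | tx,ty,tz,roll [-0.0022  0.0003  0.0429] 0.03
```

View pics/a3.png

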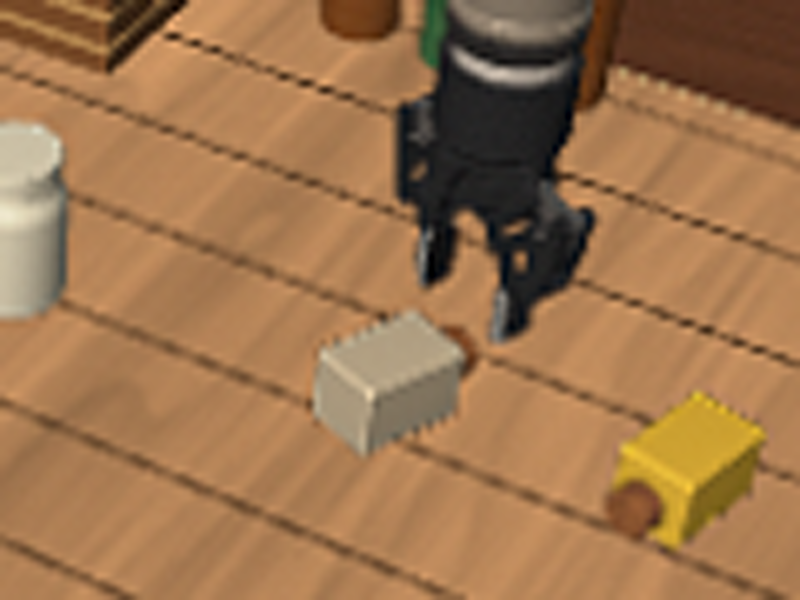

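The gripper hovers astride the cap (fingers at (435,280) and (510,335), cap at (462,345)), in line with the bottle. I'll descend, close gently and lift.

Emit:
send_rows:
  steps:
    - {"tx": -0.001,"ty": 0,"tz": 0.012,"roll": 0}
    - {"tx": -0.001,"ty": 0,"tz": 0.024,"roll": 0}
    - {"tx": -0.001,"ty": 0,"tz": 0.036,"roll": 0}
    - {"tx": -0.001,"ty": 0,"tz": 0.042,"roll": 0}
    - {"tx": -0.001,"ty": 0,"tz": 0.042,"roll": 0}

```text
time_s: 8.1
tcp_pos: [0.4282, -0.4472, 0.1809]
orientation: [-0.002, 0.837, 0.548, -0.0]
wrist_force: [-0.2, -0.7, -0.1]
opening: 0.645
gripper_force: 0.0
```

Emit:
send_rows:
  steps:
    - {"tx": 0,"ty": 0,"tz": 0,"roll": 0}
    - {"tx": 0,"ty": 0,"tz": 0,"roll": 0}
    - {"tx": 0,"ty": 0,"tz": 0,"roll": 0}
    - {"tx": 0,"ty": 0,"tz": 0,"roll": 0}
  claw: 0.0
  force: 20

```text
time_s: 8.5
tcp_pos: [0.429, -0.4481, 0.1833]
orientation: [0.001, 0.837, 0.548, 0.0]
wrist_force: [0.4, 0.0, 0.8]
opening: 0.335
gripper_force: 19.9
```

Emit:
send_rows:
  steps:
    - {"tx": 0,"ty": 0,"tz": -0.01,"roll": 0}
    - {"tx": 0,"ty": 0,"tz": -0.03,"roll": 0}
    - {"tx": 0,"ty": 0,"tz": -0.05,"roll": 0}
    - {"tx": 0,"ty": 0,"tz": -0.07,"roll": 0}
    - {"tx": 0,"ty": 0,"tz": -0.09,"roll": 0}
    - {"tx": 0,"ty": 0,"tz": -0.09,"roll": 0}

```text
time_s: 9.1
tcp_pos: [0.4298, -0.4486, 0.2764]
orientation: [0.004, 0.837, 0.548, 0.001]
wrist_force: [0.3, 0.0, -2.5]
opening: 0.336
gripper_force: 22.6
```

```bash
python3 -c "
from h import *
d=grab('side'); im=d['image']
cv2.imwrite('pics/a4.png',cv2.resize(im[100:175,350:430],(640,600),interpolation=2))"
```

```text
(no output)
```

View pics/a4.png

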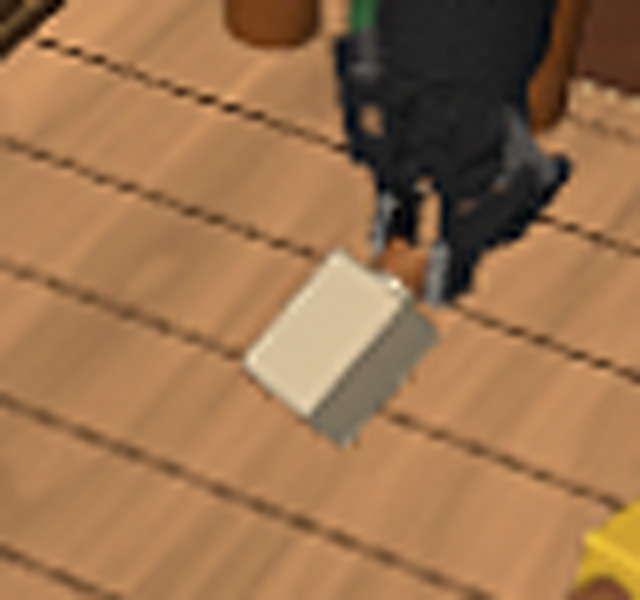

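The bottle has swung partly down: the dark side face has corners at crop (405,290), (310,420), (345,440) and (437,335). I'll compute its tilt by casting those onto the side-face plane.

```bash
cat >> h.py <<'E'
def tilt(d,uv,yaw=-113.5,c=(.4298,-.4486)):
    "rays on the side-face plane of the bottle; returns (along axis-horizontal, z)"
    a=np.radians(yaw); u=np.array([np.cos(a),np.sin(a),0]); n=np.array([np.sin(a),-np.cos(a),0])
    o,v=ray(d,uv); p0=np.array([*c,0]); 
    if n@(o-p0)<0:n=-n
    p0=p0+.024*n
    t=((p0-o)@n)/(v@n); P=o+v*t[:,None]-p0
    return np.c_[P@u,P[:,2]]
E
python3 -c "
from h import *
np.set_printoptions(precision=4,suppress=True)
d=grab('side'); q=lambda X,Y:(350+X/8-.5,100+Y/8-.5)
r=tilt(d,[q(405,290),q(310,420),q(345,440),q(437,335)]);print(r)
for a,b in((0,1),(3,2)): e=r[b]-r[a];print(np.degrees(np.arctan2(-e[1],-e[0])),np.hypot(*e))
"
```

```text
[[-0.0356  0.1309]
 [-0.0822  0.0774]
 [-0.0582  0.0546]
 [-0.0102  0.0948]]
48.95195551863109 0.0709798356855542
39.87741326898713 0.06265001150936866
```

Emit:
send_rows:
  steps:
    - {"tx": 0,"ty": 0,"tz": -0.045,"roll": 0}
    - {"tx": 0,"ty": 0,"tz": -0.08,"roll": 0}
    - {"tx": 0,"ty": 0,"tz": -0.1,"roll": 0}
    - {"tx": 0,"ty": 0,"tz": -0.11,"roll": 0}
    - {"tx": 0,"ty": 0,"tz": -0.11,"roll": 0}

```text
time_s: 9.7
tcp_pos: [0.4288, -0.4478, 0.3827]
orientation: [0.0, 0.837, 0.548, -0.0]
wrist_force: [0.2, -0.7, -3.6]
opening: 0.34
gripper_force: 23.5
```

```bash
python3 -c "
from h import *
np.set_printoptions(precision=4,suppress=True)
d=grab('side'); im=d['image']; h=cv2.cvtColor(im,cv2.COLOR_BGR2HSV)
m=((h[...,1]<95)&(h[...,2]>70)).astype(np.uint8)*255
m[:, :345]=0;m[:,440:]=0;m[:60]=0;m[190:]=0
n,l,st,c=cv2.connectedComponentsWithStats(m)
print([(i,st[i].tolist()) for i in range(1,n) if st[i][4]>60])
cv2.imwrite('pics/a5.png',cv2.resize(im[60:150,350:446],(640,600),interpolation=2))"
```

```text
[(2, [404, 63, 20, 7, 69]), (6, [385, 99, 25, 34, 404])]
```

View pics/a5.png

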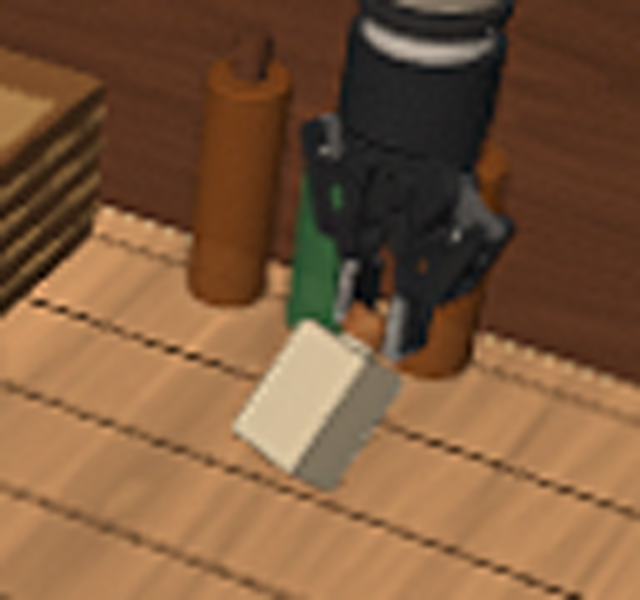

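The bottle is steeper now, with side-face corners at crop (365,355), (293,475), (335,490) and (400,380). I'll give it one more upward pulse.

Emit:
send_rows:
  steps:
    - {"tx": 0,"ty": 0,"tz": -0.05,"roll": 0}
    - {"tx": 0,"ty": 0,"tz": -0.085,"roll": 0}
    - {"tx": 0,"ty": 0,"tz": -0.105,"roll": 0}
    - {"tx": 0,"ty": 0,"tz": -0.115,"roll": 0}
    - {"tx": 0,"ty": 0,"tz": -0.115,"roll": 0}

```text
time_s: 10.25
tcp_pos: [0.4289, -0.4479, 0.4969]
orientation: [-0.0, 0.837, 0.548, -0.0]
wrist_force: [0.1, -1.0, -2.7]
opening: 0.338
gripper_force: 23.6
```

```bash
cat >> h.py <<'E'
def bmask(d):
    h=cv2.cvtColor(d['image'],cv2.COLOR_BGR2HSV)
    m=((h[...,1]<95)&(h[...,2]>70)).astype(np.uint8)*255
    g=cur()[0]['tcp_pos']-[0,0,.155]; u,v=proj(d,[g])[0].astype(int)
    k=np.zeros_like(m); k[max(v-8,0):v+50,max(u-40,0):u+40]=255; m&=k
    n,l,st,c=cv2.connectedComponentsWithStats(m)
    i=1+np.argmax(st[1:,4]); mm=(l==i).astype(np.uint8)
    cs,_=cv2.findContours(mm,0,cv2.CHAIN_APPROX_NONE)
    hull=cv2.convexHull(cs[0]); 
    return cv2.approxPolyDP(hull,1.6,True).reshape(-1,2),st[i],h,mm,(u,v)
E
python3 -c "
from h import *
np.set_printoptions(precision=4,suppress=True)
d=grab('side'); q=lambda X,Y:(350+X/6.667-.5,60+Y/6.667-.5)
r=tilt(d,[q(365,355),q(293,475),q(335,490),q(400,380)],c=(.4288,-.4478))
for a,b in((0,1),(3,2)): e=r[b]-r[a];print(np.degrees(np.arctan2(-e[1],-e[0])),np.hypot(*e))
p,st,h,mm,uv=bmask(d); print(p.tolist(),st,uv)
cv2.imwrite('pics/a6raw.png',d['image'])
# bright (old top) face only
v=((h[...,2]>165)&(mm>0)).astype(np.uint8); cs,_=cv2.findContours(v,0,1); c=max(cs,key=cv2.contourArea)
print(cv2.contourArea(c),cv2.approxPolyDP(cv2.convexHull(c),1.6,True).reshape(-1,2).tolist())
"
```

```text
57.40043084102303 0.07059896125988722
58.71594859414527 0.06612344515304688
[[399, 79], [406, 80], [415, 87], [404, 105], [389, 97]] [389  79  27  27 448] (np.int64(412), np.int64(76))
221.0 [[406, 80], [408, 85], [399, 100], [396, 101], [389, 95], [399, 79]]
```

```bash
python3 -c "
from h import *
d=grab('side')
r=tilt(d,[(408,83.5),(399,101),(404.3,105),(415,87.5)],c=(.4289,-.4479));print(r)
for a,b in((0,1),(3,2)): e=r[b]-r[a];print(np.degrees(np.arctan2(-e[1],-e[0])),np.hypot(*e))
"
```

```text
[[-0.03958355  0.34000459]
 [-0.06783696  0.28538874]
 [-0.04070997  0.26077473]
 [-0.00450101  0.31463407]]
62.6469548220196 0.061491033084527934
56.0875509341122 0.06489928122067666
```

Emit:
send_rows:
  steps:
    - {"tx": 0,"ty": 0,"tz": 0.01,"roll": 0}
    - {"tx": 0,"ty": 0,"tz": 0.03,"roll": 0}
    - {"tx": 0,"ty": 0,"tz": 0.06,"roll": 0}
    - {"tx": 0,"ty": 0,"tz": 0.1,"roll": 0}
    - {"tx": 0,"ty": 0,"tz": 0.15,"roll": 0}
    - {"tx": 0,"ty": 0,"tz": 0.195,"roll": 0}
    - {"tx": 0,"ty": 0,"tz": 0.22,"roll": 0}
    - {"tx": 0,"ty": 0,"tz": 0.22,"roll": 0}
    - {"tx": 0,"ty": 0,"tz": 0.22,"roll": 0}

```text
time_s: 11.25
tcp_pos: [0.4284, -0.4476, 0.2768]
orientation: [-0.001, 0.837, 0.548, -0.0]
wrist_force: [0.6, -0.1, -0.7]
opening: 0.339
gripper_force: 23.5
```

```bash
python3 -c "
from h import *
np.set_printoptions(precision=4,suppress=True)
d=grab('side'); p,st,h,mm,uv=bmask(d); print(p.tolist(),st,uv)
v=((h[...,2]>165)&(mm>0)).astype(np.uint8); cs,_=cv2.findContours(v,0,1); c=max(cs,key=cv2.contourArea)
print(cv2.contourArea(c),cv2.approxPolyDP(cv2.convexHull(c),1.6,True).reshape(-1,2).tolist())
goal(.4289,-.4479,.094,66.5)
r=tilt(d,p+0.,c=(.4289,-.4479));print(r)
"
```

```text
[[405, 131], [406, 142], [396, 156], [383, 149], [392, 133]] [383 131  24  26 358] (np.int64(403), np.int64(130))
178.0 [[399, 136], [400, 139], [390, 154], [383, 149], [391, 134]]
t=11.30 grip [ 0.4291 -0.4481  0.124 ] yaw 66.44 F [-0.4968 -0.7035 -1.5529] | tx,ty,tz,roll [ 0.0001 -0.0003  0.03  ] -0.06
[[-0.016   0.1446]
 [-0.0006  0.0887]
 [-0.0403  0.04  ]
 [-0.1107  0.1049]
 [-0.0783  0.1614]]
```

Emit:
send_rows:
  steps:
    - {"tx": 0,"ty": 0,"tz": 0.01,"roll": 0}
    - {"tx": 0,"ty": 0,"tz": 0.02,"roll": 0}
    - {"tx": 0,"ty": 0,"tz": 0.028,"roll": 0}
    - {"tx": 0,"ty": 0,"tz": 0.031,"roll": 0}
    - {"tx": 0,"ty": 0,"tz": 0.031,"roll": 0}

```text
time_s: 11.8
tcp_pos: [0.4284, -0.4478, 0.246]
orientation: [-0.001, 0.837, 0.548, -0.0]
wrist_force: [0.0, -0.5, -2.0]
opening: 0.333
gripper_force: 23.5
```

Emit:
send_rows:
  steps:
    - {"tx": 0.002,"ty": 0,"tz": 0.002,"roll": 0}
    - {"tx": 0.004,"ty": 0,"tz": 0.004,"roll": 0}

```text
time_s: 12.0
tcp_pos: [0.4298, -0.4462, 0.2452]
orientation: [0.003, 0.837, 0.547, -0.002]
wrist_force: [-4.1, -2.9, 11.7]
opening: 0.336
gripper_force: 24.7
```

Emit:
send_rows:
  steps:
    - {"tx": 0.006,"ty": 0,"tz": -0.001,"roll": 0}
    - {"tx": 0.012,"ty": 0,"tz": -0.002,"roll": 0}
    - {"tx": 0.018,"ty": 0,"tz": -0.003,"roll": 0}
    - {"tx": 0.024,"ty": 0,"tz": -0.003,"roll": 0}

```text
time_s: 12.4
tcp_pos: [0.44, -0.4238, 0.2489]
orientation: [0.003, 0.837, 0.547, -0.001]
wrist_force: [-2.2, -1.2, 6.9]
opening: 0.341
gripper_force: 25.8
```

```bash
cat > m.py <<'E'
from h import *
np.set_printoptions(precision=4,suppress=True)
d=grab('side'); p,st,h,mm,uv=bmask(d); print(p.tolist(),st,uv)
v=((h[...,2]>165)&(mm>0)).astype(np.uint8); cs,_=cv2.findContours(v,0,1); c=max(cs,key=cv2.contourArea)
print(cv2.contourArea(c),cv2.approxPolyDP(cv2.convexHull(c),1.6,True).reshape(-1,2).tolist())
s=get_state()['tcp_pos']; r=tilt(d,p+0.,c=s[:2]);print(s,r)
E
python3 m.py
```

```text
[[398, 138], [401, 149], [395, 162], [387, 164], [380, 158], [385, 143]] [380 138  22  27 339] (np.int64(395), np.int64(139))
151.5 [[386, 142], [393, 145], [387, 163], [380, 157]]
[ 0.4409 -0.4223  0.2489] [[-0.0163  0.125 ]
 [ 0.0087  0.0636]
 [-0.0113  0.0095]
 [-0.0514  0.019 ]
 [-0.0905  0.0665]
 [-0.076   0.1283]]
```

Emit:
send_rows:
  steps:
    - {"tx": 0.006,"ty": 0,"tz": 0.0,"roll": 0}
    - {"tx": 0.012,"ty": 0,"tz": 0.001,"roll": 0}
    - {"tx": 0.018,"ty": 0,"tz": 0.002,"roll": 0}
    - {"tx": 0.022,"ty": 0,"tz": 0.003,"roll": 0}
    - {"tx": 0.022,"ty": 0,"tz": 0.003,"roll": 0}

```text
time_s: 12.95
tcp_pos: [0.4502, -0.4012, 0.2456]
orientation: [0.002, 0.836, 0.548, 0.001]
wrist_force: [-2.0, 1.5, 8.4]
opening: 0.338
gripper_force: 26.6
```

```bash
python3 m.py
```

```text
[[386, 136], [393, 142], [397, 152], [395, 161], [385, 166], [379, 160], [379, 155]] [379 136  19  31 320] (np.int64(391), np.int64(142))
129.0 [[384, 145], [392, 151], [386, 165], [379, 160], [381, 146]]
[ 0.45   -0.4015  0.2456] [[-0.0529  0.1585]
 [-0.0151  0.1162]
 [ 0.0132  0.0574]
 [ 0.0106  0.0148]
 [-0.0374  0.0132]
 [-0.0713  0.0587]
 [-0.0743  0.0835]]
```

Emit:
send_rows:
  steps:
    - {"tx": 0,"ty": 0,"tz": 0,"roll": 0}
    - {"tx": 0,"ty": 0,"tz": 0,"roll": 0}
    - {"tx": 0,"ty": 0,"tz": 0,"roll": 0}
    - {"tx": 0,"ty": 0,"tz": -0.01,"roll": 0}
    - {"tx": 0,"ty": 0,"tz": -0.03,"roll": 0}
    - {"tx": 0,"ty": 0,"tz": -0.07,"roll": 0}
    - {"tx": 0,"ty": 0,"tz": -0.11,"roll": 0}
    - {"tx": -0.04,"ty": 0,"tz": -0.15,"roll": 0}
    - {"tx": -0.08,"ty": 0,"tz": -0.15,"roll": 0}
    - {"tx": -0.12,"ty": 0,"tz": -0.15,"roll": 0}
  claw: 0.055

```text
time_s: 14.0
tcp_pos: [0.4004, -0.5135, 0.3965]
orientation: [0.003, 0.836, 0.548, 0.0]
wrist_force: [0.2, -1.1, -0.6]
opening: 0.646
gripper_force: 0.0
```

Run:
```python
from h import *
np.set_printoptions(precision=4,suppress=True)
out=[]
for n in('side','top'):
    d=grab(n); im=d['image']; c=proj(d,[[.457,-.385,.045]])[0].astype(int); u,v=c
    out.append(cv2.resize(im[v-30:v+30,u-30:u+30],(400,400),interpolation=cv2.INTER_CUBIC)); print(n,u-30,v-30)
cv2.imwrite('pics/a7.png',np.hstack(out))
```

```text
side 355 124
top 388 185
```

View pics/a7.png

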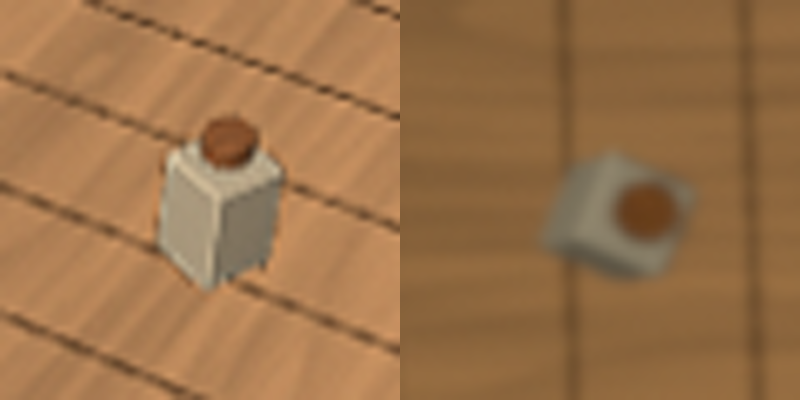

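The bottle stands upright on the shelf: in the side crop the cap is at (230,136) and the shoulder corners at (165,155), (217,193) and (283,178). In the top crop the cap is at (645,210).

Run:
```python
from h import *
np.set_printoptions(precision=4,suppress=True)
S=grab('side');T=grab('top')
s=lambda X,Y:(355+X/6.667-.5,124+Y/6.667-.5); t=lambda X,Y:(388+(X-400)/6.667-.5,185+Y/6.667-.5)
print('cap',onz(S,[s(230,136)],.09),onz(T,[t(646,210)],.09))
a=onz(S,[s(165,157),s(217,194),s(283,180)],.07);print(a, (a[0]+a[2])/2)
b=onz(T,[t(613,152),t(695,190),t(655,275)],.07);print(b,(b[0]+b[2])/2)
ang=lambda v:np.degrees(np.arctan2(v[1],v[0]))%90
print([ang(a[1]-a[0]),ang(a[2]-a[1]),ang(b[1]-b[0]),ang(b[2]-b[1])])
# refined cap by mask centroid
for d,c in((S,s(230,136)),(T,t(646,210))):
    h=cv2.cvtColor(d['image'],cv2.COLOR_BGR2HSV);u,v=map(int,c)
    w=h[v-6:v+7,u-6:u+7]; print(w[6,6],w[0,0])
goal(.457,-.39,.14,66.5)
```

```text
cap [[ 0.4534 -0.3917  0.09  ]] [[ 0.4534 -0.389   0.09  ]]
[[ 0.4845 -0.3791  0.07  ]
 [ 0.446  -0.3666  0.07  ]
 [ 0.4213 -0.3972  0.07  ]] [ 0.4529 -0.3881  0.07  ]
[[ 0.4831 -0.3801  0.07  ]
 [ 0.4648 -0.4198  0.07  ]
 [ 0.4233 -0.3989  0.07  ]] [ 0.4532 -0.3895  0.07  ]
[np.float64(71.9771024515185), np.float64(51.06890675910532), np.float64(65.210671068263), np.float64(63.24880499940849)]
[ 12 168 137] [ 14 133 180]
[ 14 190 106] [ 20  74 135]
t=14.20 grip [ 0.3996 -0.5131  0.2379] yaw 66.26 F [0.3224 0.8083 1.1207] | tx,ty,tz,roll [0.1357 0.003  0.098 ] -0.24
```

Emit:
send_rows:
  steps:
    - {"tx": 0.045,"ty": 0.0,"tz": 0,"roll": 1}
    - {"tx": 0.09,"ty": 0.0,"tz": 0,"roll": 2}
    - {"tx": 0.125,"ty": 0.0,"tz": 0.02,"roll": 2}
    - {"tx": 0.134,"ty": 0.0,"tz": 0.05,"roll": 2}
    - {"tx": 0.134,"ty": 0.0,"tz": 0.08,"roll": 2}
    - {"tx": 0.134,"ty": 0.0,"tz": 0.095,"roll": 2}
    - {"tx": 0.134,"ty": 0.0,"tz": 0.095,"roll": 2}
  claw: 0.078

```text
time_s: 14.9
tcp_pos: [0.4543, -0.3863, 0.2951]
orientation: [-0.003, 0.845, 0.535, -0.0]
wrist_force: [-0.6, -0.4, 0.0]
opening: 0.915
gripper_force: 0.0
```

```bash
python3 -c "
from h import *
np.set_printoptions(precision=4,suppress=True)
goal(.4533,-.3895,.060,64.3)"
```

```text
t=14.90 grip [ 0.4543 -0.3863  0.1404] yaw 64.64 F [-0.6064 -0.4338  0.0113] | tx,ty,tz,roll [-0.0036  0.0009  0.0804] 0.34
```

Emit:
send_rows:
  steps:
    - {"tx": -0.0035,"ty": 0.001,"tz": 0.015,"roll": 0}
    - {"tx": -0.0035,"ty": 0.001,"tz": 0.03,"roll": 0}
    - {"tx": -0.0035,"ty": 0.001,"tz": 0.045,"roll": 0}
    - {"tx": -0.0035,"ty": 0.001,"tz": 0.06,"roll": 0}
    - {"tx": -0.0035,"ty": 0.001,"tz": 0.072,"roll": 0}
    - {"tx": -0.0035,"ty": 0.001,"tz": 0.08,"roll": 0}
    - {"tx": -0.0035,"ty": 0.001,"tz": 0.08,"roll": 0}

```text
time_s: 15.6
tcp_pos: [0.4534, -0.3925, 0.2167]
orientation: [-0.001, 0.846, 0.533, -0.0]
wrist_force: [0.4, 0.2, -1.0]
opening: 0.912
gripper_force: 0.0
```

Emit:
send_rows:
  steps:
    - {"tx": 0,"ty": 0,"tz": 0,"roll": 0}
    - {"tx": 0,"ty": 0,"tz": 0,"roll": 0}
    - {"tx": 0,"ty": 0,"tz": 0,"roll": 0}
    - {"tx": 0,"ty": 0,"tz": 0,"roll": 0}
    - {"tx": 0,"ty": 0,"tz": 0,"roll": 0}
  claw: 0.03
  force: 45

```text
time_s: 16.1
tcp_pos: [0.4542, -0.393, 0.2188]
orientation: [0.001, 0.846, 0.533, 0.0]
wrist_force: [-0.1, 0.3, 5.3]
opening: 0.554
gripper_force: 47.8
```

```bash
python3 -c "
from h import *
np.set_printoptions(precision=4,suppress=True)
goal(.4533,-.3895,.060,64.3)"
```

```text
t=16.10 grip [ 0.4542 -0.393   0.0641] yaw 64.45 F [-0.0593  0.3145  5.2503] | tx,ty,tz,roll [ 0.0027 -0.0023  0.0041] 0.15
```

Emit:
send_rows:
  steps:
    - {"tx": 0,"ty": 0,"tz": -0.005,"roll": 0}
    - {"tx": 0,"ty": 0,"tz": -0.02,"roll": 0}
    - {"tx": 0,"ty": 0,"tz": -0.045,"roll": 0}
    - {"tx": 0,"ty": 0,"tz": -0.075,"roll": 0}
    - {"tx": 0,"ty": 0,"tz": -0.105,"roll": 0}
    - {"tx": 0,"ty": 0,"tz": -0.135,"roll": 0}
    - {"tx": 0,"ty": 0,"tz": -0.155,"roll": 0}
    - {"tx": 0,"ty": 0,"tz": -0.16,"roll": 0}
    - {"tx": 0,"ty": 0,"tz": -0.16,"roll": 0}

```text
time_s: 17.0
tcp_pos: [0.4537, -0.3927, 0.3784]
orientation: [0.001, 0.846, 0.533, 0.0]
wrist_force: [0.3, -0.6, -2.9]
opening: 0.553
gripper_force: 47.1
```

```bash
python3 -c "
from h import *
np.set_printoptions(precision=4,suppress=True)
goal(.585,.072,.22,0.4)
print(get_state()['q'])
"
```

```text
t=17.00 grip [ 0.4537 -0.3927  0.2237] yaw 64.44 F [ 0.2931 -0.5771 -2.867 ] | tx,ty,tz,roll [ 0.4759 -0.082   0.0034] 64.04
[ 0.8823  0.4457 -0.2901  1.4013  0.1281  1.3119  0.1403]
```

Emit:
send_rows:
  steps:
    - {"tx": 0.03,"ty": -0.005,"tz": 0,"roll": 4}
    - {"tx": 0.075,"ty": -0.013,"tz": 0,"roll": 10}
    - {"tx": 0.12,"ty": -0.021,"tz": 0,"roll": 17}
    - {"tx": 0.165,"ty": -0.028,"tz": 0,"roll": 24}
    - {"tx": 0.21,"ty": -0.036,"tz": 0,"roll": 31}
    - {"tx": 0.255,"ty": -0.044,"tz": 0,"roll": 38}
    - {"tx": 0.3,"ty": -0.052,"tz": 0,"roll": 45}
    - {"tx": 0.345,"ty": -0.06,"tz": 0,"roll": 52}
    - {"tx": 0.385,"ty": -0.066,"tz": 0,"roll": 58}
    - {"tx": 0.42,"ty": -0.072,"tz": 0,"roll": 64}

```text
time_s: 18.0
tcp_pos: [0.5695, 0.0199, 0.3755]
orientation: [-0.0, 1.0, 0.003, -0.002]
wrist_force: [0.1, 0.3, -2.0]
opening: 0.558
gripper_force: 47.1
```

```bash
python3 -c "
from h import *
np.set_printoptions(precision=4,suppress=True)
goal(.585,.072,.22,0.4)
"
```

```text
t=18.00 grip [0.5695 0.0199 0.2208] yaw 0.31 F [ 0.0931  0.3282 -2.0152] | tx,ty,tz,roll [ 0.0158 -0.052   0.0008] -0.09
```

Emit:
send_rows:
  steps:
    - {"tx": 0.008,"ty": -0.026,"tz": 0,"roll": 0}
    - {"tx": 0.016,"ty": -0.052,"tz": 0,"roll": 0}
    - {"tx": 0.016,"ty": -0.052,"tz": 0,"roll": 0}
    - {"tx": 0.016,"ty": -0.052,"tz": 0,"roll": 0}
    - {"tx": 0.016,"ty": -0.052,"tz": 0,"roll": 0}

```text
time_s: 18.5
tcp_pos: [0.5852, 0.0677, 0.3763]
orientation: [0.001, 1.0, 0.003, -0.001]
wrist_force: [-0.2, 0.6, -2.2]
opening: 0.55
gripper_force: 47.1
```

Run:
```python
from h import *
np.set_printoptions(precision=4,suppress=True,linewidth=200)
d=grab('side','b1.png'); goal(.585,.072,.22,0.4)
g=cur()[0]['tcp_pos']-[0,0,.1547]; zb=g[2]-.0635
q=np.array([[-.024,.024],[-.024,-.024],[.024,.024],[.024,-.024]])
P=[[g[0]+a,g[1]+b,zb+z] for z in(0,.07) for a,b in q]
uv=proj(d,P); print(uv)
im=d['image']; u0,v0=uv.min(0).astype(int)-6; u1,v1=uv.max(0).astype(int)+7
h=cv2.cvtColor(im,cv2.COLOR_BGR2HSV)
print(u0,v0,u1,v1); 
for k in(1,2):
  print('SV'[k-1])
  for r in range(v0,v1): print(r,' '.join('%3d'%x for x in h[r,u0:u1,k]))
```

```text
t=18.55 grip [0.5853 0.0675 0.222 ] yaw 0.29 F [-0.7399 -0.3813 -2.331 ] | tx,ty,tz,roll [-0.0003 -0.0046  0.002 ] -0.11
[[281.3315 200.61  ]
 [291.3833 190.6551]
 [268.4914 194.0012]
 [278.6612 184.3731]
 [279.0812 183.2854]
 [289.6704 173.2918]
 [265.6816 176.6916]
 [276.3979 167.0415]]
259 161 298 207
S
161 132 136 129  98  18  19  23  11  14   0  26   0  30  26  19   6   6   9   0  16  43  27   0  12  16  10  26  30 113  85 140 130 133 135 109 109  91  83  87
162 136 134 109  35   9  24  26  20   7   0  26  15  13  43   8  12   0  22  85 164  87  29  23  11  13   8  10  28 112 120 142 140 133 136 113 116  91  85  85
163 133 122  56   3  23  24  13  18   9   0  26  13  13  48  15   6   8  43 255 131 135 111  32   6   6   7  12  57 191 117 135 140 143 144 112  86  94  83  82
164 106  77   0  21  25  28  22  10  12  21  22  36  26  15   0   6  10 102 116 132 130  91  19  14   0   7  23  45 255 129 131 135 134 137 119  86  96  90  84
165  10  12  18  20  23  15  21  19   0  10  82  81  58  32   7   6  31 255 126 132 125  71  21  20  13  17  38 162  46 136 131 133 133 133 128  87 107 
[... 13229 characters left out ...]
  93  92  94  93  93  93  82 144 197 203 203 207 171 113  87
203 210 212 185 142 169 205 211 209 209 213 199 150  96  86  91  93  93  92  94  94  93  92  94  93  93  94  92  92  93  90  83 132 196 206 207 171 113  85  88
204 213 183 139 169 205 210 208 210 211 198 149  97  85  92  92  93  94  93  92  93  92  93  93  92  91  93  92  94  93  93  84 132 198 210 171 112  86  87  87
205 182 138 168 206 211 209 209 212 199 150  97  85  90  93  93  95  94  93  93  94  93  94  93  94  93  93  94  94  92  89  80 130 198 186 118  86  89  89  80
206 138 167 205 210 208 211 212 199 150  97  85  91  93  94  93  92  93  93  93  93  93  93  93  93  94  92  94  92  92  85  96 176 182 131  90  87  86  80 124
```

The pixel table puts the bottle's base corners at (281.2,200.4), (268.6,193.6) and (290.6,190.6), against (281.3,200.6), (268.5,194.0) and (291.4,190.7) predicted. So the bottle is centred under the grip. I'll check the bay's walls in the earlier top picture.

Run:
```python
from h import *
np.set_printoptions(precision=4,suppress=True,linewidth=200)
d=grab('top'); im=cv2.imread('pics/t2.png'); g=cv2.cvtColor(im,cv2.COLOR_BGR2GRAY)
for r in range(156,204): print(r,g[r,288:304:3],'x at .108: %.4f'%onz(d,[(294,r)],.108)[0,0])
row=g[175]; print(row[284:316], onz(d,[(284,175),(315,175)],.108)[:,1])
goal(.585,.072,.09,0.4)
```

```text
156 [153 153 153 153 153 152] x at .108: 0.6405
157 [152 152 152 152 152 152] x at .108: 0.6373
158 [147 146 146 147 147 147] x at .108: 0.6340
159 [142 142 141 142 142 141] x at .108: 0.6308
160 [147 147 147 147 147 147] x at .108: 0.6275
161 [151 151 151 151 151 151] x at .108: 0.6243
162 [148 148 148 147 147 147] x at .108: 0.6211
163 [133 132 132 133 133 134] x at .108: 0.6178
164 [105 105 105 105 105 107] x at .108: 0.6146
165 [76 76 76 76 77 80] x at .108: 0.6114
166 [63 63 63 62 63 69] x at .108: 0.6081
167 [61 61 61 61 61 67] x at .108: 0.6049
168 [65 65 66 65 66 70] x at .108: 0.6017
169 [83 82 82 82 82 85] x at .108: 0.5985
170 [111 111 111 111 110 112] x at .108: 0.5953
171 [133 133 133 133 133 133] x at .108: 0.5920
172 [141 140 141 142 141 141] x at .108: 0.5888
173 [142 142 142 142 142 142] x at .108: 0.5856
174 [143 143 142 142 142 142] x at .108: 0.5824
175 [143 143 143 143 143 142] x at .108: 0.5792
176 [143 143 143 143 143 143] x at .108: 0.5760
177 [143 143 143 142 144 142] x at .108: 0.5728
178 [143 143 143 143 143 142] x at .108: 0.5696
179 [143 143 143 143 142 1
[... 652 characters left out ...]
4 97] x at .108: 0.5186
195 [86 95 97 95 95 98] x at .108: 0.5155
196 [ 88  98  99  97  97 101] x at .108: 0.5123
197 [ 97 106 106 104 105 107] x at .108: 0.5092
198 [114 119 119 118 119 120] x at .108: 0.5060
199 [118 122 122 122 122 121] x at .108: 0.5028
200 [100 103 105 102 102 102] x at .108: 0.4997
201 [73 77 84 75 76 75] x at .108: 0.4965
202 [62 68 75 65 65 64] x at .108: 0.4934
203 [71 77 76 74 75 70] x at .108: 0.4902
[143 143 143 143 143 142 143 143 143 142 143 142 143 143 143 143 143 143 143 142 142 138 126 112 105 103 101  99  98  97  96  96] [ 0.0589 -0.039 ]
t=18.60 grip [0.5854 0.0675 0.2223] yaw 0.28 F [-0.2182 -0.2697 -2.7528] | tx,ty,tz,roll [-0.0002 -0.0047  0.1323] -0.12
```

Emit:
send_rows:
  steps:
    - {"tx": 0,"ty": -0.004,"tz": 0.005,"roll": 0}
    - {"tx": 0,"ty": -0.004,"tz": 0.02,"roll": 0}
    - {"tx": 0,"ty": -0.004,"tz": 0.035,"roll": 0}
    - {"tx": 0,"ty": -0.004,"tz": 0.04,"roll": 0}
    - {"tx": 0,"ty": -0.004,"tz": 0.045,"roll": 0}
    - {"tx": 0,"ty": -0.004,"tz": 0.05,"roll": 0}
    - {"tx": 0,"ty": -0.004,"tz": 0.055,"roll": 0}
    - {"tx": 0,"ty": -0.004,"tz": 0.06,"roll": 0}

```text
time_s: 19.4
tcp_pos: [0.5857, 0.0734, 0.3177]
orientation: [-0.0, 1.0, 0.004, 0.0]
wrist_force: [0.8, 0.0, -2.3]
opening: 0.551
gripper_force: 47.0
```

Emit:
send_rows:
  steps:
    - {"tx": 0,"ty": 0,"tz": 0.01,"roll": 0}
    - {"tx": 0,"ty": 0,"tz": 0.02,"roll": 0}
    - {"tx": 0,"ty": 0,"tz": 0.03,"roll": 0}
    - {"tx": 0,"ty": 0,"tz": 0.04,"roll": 0}
    - {"tx": 0,"ty": 0,"tz": 0.05,"roll": 0}
    - {"tx": 0,"ty": 0,"tz": 0.06,"roll": 0}
    - {"tx": 0,"ty": 0,"tz": 0.07,"roll": 0}
    - {"tx": 0,"ty": 0,"tz": 0.075,"roll": 0}
    - {"tx": 0,"ty": 0,"tz": 0.08,"roll": 0}
    - {"tx": 0,"ty": 0,"tz": 0.08,"roll": 0}

```text
time_s: 20.4
tcp_pos: [0.5853, 0.0733, 0.237]
orientation: [0.0, 1.0, 0.004, -0.001]
wrist_force: [-0.1, 0.1, -2.6]
opening: 0.552
gripper_force: 47.1
```

Emit:
send_rows:
  steps:
    - {"tx": 0,"ty": 0,"tz": 0.002,"roll": 0}
    - {"tx": 0,"ty": 0,"tz": 0.004,"roll": 0}
    - {"tx": 0,"ty": 0,"tz": 0.006,"roll": 0}
    - {"tx": 0,"ty": 0,"tz": 0.007,"roll": 0}

```text
time_s: 20.8
tcp_pos: [0.5855, 0.0733, 0.2306]
orientation: [0.0, 1.0, 0.004, 0.0]
wrist_force: [0.6, -0.4, -1.3]
opening: 0.556
gripper_force: 47.1
```

Emit:
send_rows:
  steps:
    - {"tx": 0,"ty": 0,"tz": 0.001,"roll": 0}
    - {"tx": 0,"ty": 0,"tz": 0.001,"roll": 0}

```text
time_s: 21.0
tcp_pos: [0.5855, 0.0734, 0.2295]
orientation: [0.0, 1.0, 0.004, -0.0]
wrist_force: [0.5, -0.2, -2.6]
opening: 0.553
gripper_force: 47.1
```

Emit:
send_rows:
  steps:
    - {"tx": 0,"ty": 0,"tz": 0.001,"roll": 0}
    - {"tx": 0,"ty": 0,"tz": 0.001,"roll": 0}

```text
time_s: 21.2
tcp_pos: [0.5856, 0.0734, 0.2289]
orientation: [-0.0, 1.0, 0.004, 0.0]
wrist_force: [0.1, 0.6, -1.1]
opening: 0.558
gripper_force: 47.1
```

Emit:
send_rows:
  steps:
    - {"tx": 0,"ty": 0,"tz": 0.001,"roll": 0}
    - {"tx": 0,"ty": 0,"tz": 0.001,"roll": 0}

```text
time_s: 21.4
tcp_pos: [0.5856, 0.0735, 0.2288]
orientation: [0.0, 1.0, 0.004, 0.0]
wrist_force: [-2.6, 0.1, 4.6]
opening: 0.554
gripper_force: 47.7
```

Emit:
send_rows:
  steps:
    - {"tx": 0,"ty": 0,"tz": 0.001,"roll": 0}
    - {"tx": 0,"ty": 0,"tz": 0.001,"roll": 0}

```text
time_s: 21.6
tcp_pos: [0.586, 0.0735, 0.2288]
orientation: [0.0, 1.0, 0.004, 0.001]
wrist_force: [-2.4, -0.2, 8.6]
opening: 0.548
gripper_force: 48.2
```

Contact came at the expected floor height. I'll open and rise straight up.

Emit:
send_rows:
  steps:
    - {"tx": 0,"ty": 0,"tz": -0.002,"roll": 0}
    - {"tx": 0,"ty": 0,"tz": -0.002,"roll": 0}
    - {"tx": 0,"ty": 0,"tz": -0.002,"roll": 0}
    - {"tx": 0,"ty": 0,"tz": -0.006,"roll": 0}
    - {"tx": 0,"ty": 0,"tz": -0.02,"roll": 0}
    - {"tx": 0,"ty": 0,"tz": -0.045,"roll": 0}
    - {"tx": 0,"ty": 0,"tz": -0.08,"roll": 0}
    - {"tx": 0,"ty": 0,"tz": -0.12,"roll": 0}
    - {"tx": 0,"ty": 0,"tz": -0.14,"roll": 0}
  claw: 0.075

```text
time_s: 22.5
tcp_pos: [0.5863, 0.0739, 0.3721]
orientation: [-0.001, 1.0, 0.004, 0.004]
wrist_force: [0.9, -0.2, 0.5]
opening: 0.879
gripper_force: 0.0
```

Run:
```python
from h import *
np.set_printoptions(precision=4,suppress=True,linewidth=200)
goal(.435,.0715,.2,90.4)
d=grab('side','c1.png'); h=cv2.cvtColor(d['image'],cv2.COLOR_BGR2HSV)
uv=proj(d,[[.585,.072,.1]])[0].astype(int); u,v=uv
m=((h[...,0]<15)&(h[...,1]>140)&(h[...,2]>60)&(h[...,2]<175)).astype(np.uint8); k=np.zeros_like(m);k[v-12:v+13,u-12:u+13]=1
ys,xs=np.nonzero(m&k); print(uv,len(xs),xs.mean(),ys.mean(),xs.min(),xs.max(),ys.min(),ys.max(), onz(d,[(xs.mean(),ys.min()+3)],.1))
```

```text
t=22.50 grip [0.5863 0.0739 0.2174] yaw 0.45 F [ 0.8955 -0.1909  0.5411] | tx,ty,tz,roll [-0.1514  0.0012  0.0162] -89.95
[280 206] 67 280.1194029850746 207.88059701492537 276 284 204 212 [[0.586  0.0745 0.1   ]]
```

Emit:
send_rows:
  steps:
    - {"tx": -0.01,"ty": 0,"tz": 0,"roll": -8}
    - {"tx": -0.025,"ty": 0,"tz": 0,"roll": -16}
    - {"tx": -0.04,"ty": 0,"tz": 0,"roll": -24}
    - {"tx": -0.06,"ty": 0,"tz": 0,"roll": -32}
    - {"tx": -0.08,"ty": 0,"tz": 0,"roll": -40}
    - {"tx": -0.095,"ty": 0,"tz": 0,"roll": -48}
    - {"tx": -0.11,"ty": 0,"tz": 0,"roll": -56}
    - {"tx": -0.12,"ty": 0.001,"tz": 0,"roll": -64}
    - {"tx": -0.13,"ty": 0.0015,"tz": 0,"roll": -72}
    - {"tx": -0.13,"ty": 0.0015,"tz": 0.01,"roll": -80}
  claw: 0.034
  force: 40

```text
time_s: 23.55
tcp_pos: [0.4549, 0.0713, 0.3583]
orientation: [0.001, 0.762, 0.648, 0.001]
wrist_force: [0.9, -0.7, -0.9]
opening: 0.398
gripper_force: 0.0
```

Run:
```python
from h import *
np.set_printoptions(precision=4,suppress=True,linewidth=200)
goal(.4555,.0715,.128,90.4)
```

```text
t=23.55 grip [0.4549 0.0713 0.2036] yaw 80.80 F [ 0.8654 -0.6835 -0.8594] | tx,ty,tz,roll [0.0003 0.0003 0.0756] -9.6
```

Emit:
send_rows:
  steps:
    - {"tx": 0,"ty": 0,"tz": 0.02,"roll": -6}
    - {"tx": 0,"ty": 0,"tz": 0.05,"roll": -9.6}
    - {"tx": 0,"ty": 0,"tz": 0.07,"roll": -9.6}
    - {"tx": 0,"ty": 0,"tz": 0.076,"roll": -9.6}
    - {"tx": 0,"ty": 0,"tz": 0.076,"roll": -9.6}

```text
time_s: 24.05
tcp_pos: [0.4553, 0.0708, 0.2805]
orientation: [-0.0, 0.707, 0.707, -0.0]
wrist_force: [-0.1, 0.2, -0.2]
opening: 0.4
gripper_force: 0.0
```

Run:
```python
from h import *
np.set_printoptions(precision=4,suppress=True,linewidth=200)
goal(.4555,.0715,.1,90.4)
```

```text
t=24.05 grip [0.4553 0.0708 0.1258] yaw 90.05 F [-0.0863  0.2204 -0.2237] | tx,ty,tz,roll [0.0007 0.0002 0.0258] -0.35
```

Emit:
send_rows:
  steps:
    - {"tx": 0,"ty": 0,"tz": 0.007,"roll": -0.4}
    - {"tx": 0,"ty": 0,"tz": 0.014,"roll": -0.4}
    - {"tx": 0,"ty": 0,"tz": 0.02,"roll": -0.4}
    - {"tx": 0,"ty": 0,"tz": 0.026,"roll": -0.4}
    - {"tx": 0,"ty": 0,"tz": 0.026,"roll": -0.4}

```text
time_s: 24.55
tcp_pos: [0.4551, 0.0707, 0.2538]
orientation: [-0.001, 0.704, 0.71, -0.001]
wrist_force: [-1.2, 0.2, -0.4]
opening: 0.398
gripper_force: 0.0
```

Emit:
send_rows:
  steps:
    - {"tx": 0,"ty": 0,"tz": 0,"roll": 0}
    - {"tx": 0,"ty": 0,"tz": 0,"roll": 0}
    - {"tx": 0,"ty": 0,"tz": 0,"roll": 0}
    - {"tx": 0,"ty": 0,"tz": 0,"roll": 0}
  claw: 0.0
  force: 40

```text
time_s: 24.95
tcp_pos: [0.4563, 0.0709, 0.255]
orientation: [0.001, 0.704, 0.71, 0.001]
wrist_force: [3.2, -0.8, -2.9]
opening: 0.106
gripper_force: 42.0
```

Emit:
send_rows:
  steps:
    - {"tx": 0,"ty": 0.001,"tz": 0,"roll": 0}
    - {"tx": 0,"ty": 0.004,"tz": 0,"roll": 0}
    - {"tx": 0,"ty": 0.009,"tz": 0,"roll": 0}
    - {"tx": 0,"ty": 0.015,"tz": 0,"roll": 0}
    - {"tx": 0,"ty": 0.021,"tz": 0,"roll": 0}
    - {"tx": 0,"ty": 0.027,"tz": 0,"roll": 0}
    - {"tx": 0,"ty": 0.033,"tz": 0,"roll": 0}
    - {"tx": 0,"ty": 0.039,"tz": 0,"roll": 0}
    - {"tx": 0,"ty": 0.045,"tz": 0,"roll": 0}
    - {"tx": 0,"ty": 0.051,"tz": 0,"roll": 0}

```text
time_s: 25.95
tcp_pos: [0.5052, 0.0716, 0.255]
orientation: [-0.001, 0.704, 0.71, -0.002]
wrist_force: [-4.9, 0.1, 6.7]
opening: 0.108
gripper_force: 43.2
```

Emit:
send_rows:
  steps:
    - {"tx": 0,"ty": 0.006,"tz": 0,"roll": 0}
    - {"tx": 0,"ty": 0.012,"tz": 0,"roll": 0}
    - {"tx": 0,"ty": 0.019,"tz": 0,"roll": 0}
    - {"tx": 0,"ty": 0.026,"tz": 0,"roll": 0}
    - {"tx": 0,"ty": 0.033,"tz": 0,"roll": 0}
    - {"tx": 0,"ty": 0.04,"tz": 0,"roll": 0}
    - {"tx": 0,"ty": 0.047,"tz": 0,"roll": 0}
    - {"tx": 0,"ty": 0.054,"tz": 0,"roll": 0}
    - {"tx": 0,"ty": 0.061,"tz": 0,"roll": 0}
    - {"tx": 0,"ty": 0.067,"tz": 0,"roll": 0}

```text
time_s: 26.95
tcp_pos: [0.5723, 0.0722, 0.255]
orientation: [-0.002, 0.704, 0.71, -0.002]
wrist_force: [-4.2, -0.8, 6.3]
opening: 0.107
gripper_force: 43.1
```

Emit:
send_rows:
  steps:
    - {"tx": 0,"ty": 0.004,"tz": 0,"roll": 0}
    - {"tx": 0,"ty": 0.007,"tz": 0,"roll": 0}
    - {"tx": 0,"ty": 0.01,"tz": 0,"roll": 0}

```text
time_s: 27.25
tcp_pos: [0.5823, 0.0722, 0.2551]
orientation: [-0.001, 0.704, 0.71, -0.002]
wrist_force: [-3.5, 0.1, 5.9]
opening: 0.109
gripper_force: 43.1
```

Emit:
send_rows:
  steps:
    - {"tx": 0,"ty": 0.002,"tz": 0,"roll": 0}
    - {"tx": 0,"ty": 0.003,"tz": 0,"roll": 0}

```text
time_s: 27.45
tcp_pos: [0.5854, 0.0722, 0.2551]
orientation: [-0.001, 0.704, 0.71, -0.002]
wrist_force: [-3.5, -0.6, 5.0]
opening: 0.109
gripper_force: 43.0
```

Emit:
send_rows:
  steps:
    - {"tx": 0,"ty": 0.002,"tz": 0,"roll": 0}
    - {"tx": 0,"ty": 0.003,"tz": 0,"roll": 0}

```text
time_s: 27.65
tcp_pos: [0.5878, 0.0724, 0.2551]
orientation: [-0.002, 0.704, 0.71, -0.003]
wrist_force: [-6.3, -0.7, 7.8]
opening: 0.104
gripper_force: 43.3
```

Emit:
send_rows:
  steps:
    - {"tx": 0,"ty": 0.002,"tz": 0,"roll": 0}
    - {"tx": 0,"ty": 0.002,"tz": 0,"roll": 0}

```text
time_s: 27.85
tcp_pos: [0.5885, 0.0725, 0.255]
orientation: [-0.003, 0.704, 0.71, -0.004]
wrist_force: [-9.0, -0.7, 9.7]
opening: 0.105
gripper_force: 43.6
```

Emit:
send_rows:
  steps:
    - {"tx": 0,"ty": 0.002,"tz": 0,"roll": 0}
    - {"tx": 0,"ty": 0.002,"tz": 0,"roll": 0}
    - {"tx": 0,"ty": 0.002,"tz": 0,"roll": 0}

```text
time_s: 28.15
tcp_pos: [0.5892, 0.0726, 0.255]
orientation: [-0.004, 0.704, 0.71, -0.006]
wrist_force: [-13.1, -1.8, 13.1]
opening: 0.107
gripper_force: 44.0
```

Emit:
send_rows:
  steps:
    - {"tx": 0,"ty": 0,"tz": 0,"roll": 0}
    - {"tx": 0,"ty": 0,"tz": 0,"roll": 0}
    - {"tx": 0,"ty": -0.003,"tz": 0,"roll": 0}
    - {"tx": 0,"ty": -0.004,"tz": 0,"roll": 0}
    - {"tx": 0,"ty": -0.004,"tz": -0.02,"roll": 0}
    - {"tx": 0,"ty": -0.004,"tz": -0.05,"roll": 0}
    - {"tx": 0,"ty": -0.004,"tz": -0.09,"roll": 0}
    - {"tx": 0,"ty": -0.04,"tz": -0.12,"roll": 0}
    - {"tx": -0.03,"ty": -0.08,"tz": -0.13,"roll": 0}
    - {"tx": -0.06,"ty": -0.12,"tz": -0.13,"roll": 0}
  claw: 0.03

```text
time_s: 29.15
tcp_pos: [0.4743, 0.0124, 0.3868]
orientation: [0.002, 0.703, 0.711, 0.002]
wrist_force: [-0.4, -1.9, 0.4]
opening: 0.348
gripper_force: 0.0
```

Emit:
send_rows:
  steps:
    - {"tx": -0.045,"ty": 0,"tz": 0,"roll": 0}
    - {"tx": -0.09,"ty": 0,"tz": 0,"roll": 0}
    - {"tx": -0.135,"ty": 0,"tz": 0,"roll": 0}
    - {"tx": -0.18,"ty": 0,"tz": 0,"roll": 0}
    - {"tx": -0.2,"ty": 0,"tz": 0,"roll": 0}

```text
time_s: 29.65
tcp_pos: [0.4751, -0.194, 0.3845]
orientation: [0.001, 0.707, 0.707, -0.001]
wrist_force: [0.0, 0.2, 0.3]
opening: 0.352
gripper_force: 0.0
```

Run:
```python
from h import *
np.set_printoptions(precision=4,suppress=True,linewidth=200)
d=grab('top','f.png'); g=cv2.cvtColor(d['image'],cv2.COLOR_BGR2GRAY); g0=cv2.cvtColor(cv2.imread('pics/top0.png'),cv2.COLOR_BGR2GRAY)
for r in range(154,186,1): print(r,g[r,276:290:6],g0[r,276:290:6],'x@.103 %.4f'%onz(d,[(282,r)],.103)[0,0])
df=cv2.threshold(cv2.absdiff(g,g0),40,255,0)[1]; n,l,st,c=cv2.connectedComponentsWithStats(df); print([s.tolist() for s in st[1:] if s[4]>15])
```

```text
154 [153 154 154] [151 151 150] x@.103 0.6479
155 [154 153 153] [150 151 150] x@.103 0.6446
156 [153 153 153] [150 151 150] x@.103 0.6414
157 [152 152 152] [149 149 148] x@.103 0.6381
158 [142 142 142] [141 141 135] x@.103 0.6348
159 [115 116 116] [131 130 108] x@.103 0.6316
160 [82 82 83] [129 128  90] x@.103 0.6283
161 [64 64 65] [131 130  89] x@.103 0.6251
162 [61 62 61] [131 131 100] x@.103 0.6218
163 [60 61 61] [130 130 115] x@.103 0.6186
164 [62 63 62] [123 123 119] x@.103 0.6153
165 [70 72 71] [100 100  99] x@.103 0.6121
166 [80 86 86] [74 73 74] x@.103 0.6089
167 [86 98 99] [61 62 62] x@.103 0.6056
168 [ 87 102 102] [60 59 59] x@.103 0.6024
169 [ 87 102 103] [59 60 59] x@.103 0.5992
170 [ 86 101 101] [62 64 63] x@.103 0.5959
171 [83 94 95] [72 78 77] x@.103 0.5927
172 [79 85 84] [83 94 93] x@.103 0.5895
173 [76 77 77] [87 98 98] x@.103 0.5862
174 [73 76 75] [87 98 97] x@.103 0.5830
175 [75 82 81] [87 96 95] x@.103 0.5798
176 [83 94 93] [82 91 90] x@.103 0.5766
177 [87 99 98] [75 80 80] x@.103 0.5734
178 [ 89 100  99] [72 73 74] x@.103 0.5701
179 [ 89 101  99] [72 73 74] x@.103 0.5669
180 [ 90 103 101] [71 77 76] x@.103 0.5637
181 [ 92 105 104] [77 87 87] x@.103 0.5605
182 [ 93 108 106] [ 88 101  99] x@.103 0.5573
183 [ 96 109 108] [ 94 106 106] x@.103 0.5541
184 [ 98 110 109] [ 98 108 108] x@.103 0.5509
185 [ 99 111 110] [ 97 108 109] x@.103 0.5477
[[254, 160, 54, 5, 177], [389, 160, 22, 9, 93], [364, 164, 20, 62, 317], [278, 168, 14, 2, 27], [348, 201, 75, 199, 2469], [431, 221, 5, 7, 19], [476, 307, 64, 40, 1143], [543, 337, 6, 12, 45], [578, 342, 17, 3, 27], [564, 351, 58, 30, 557], [303, 357, 12, 10, 41], [288, 361, 6, 9, 21], [532, 360, 54, 40, 527], [275, 363, 9, 8, 34], [505, 366, 26, 34, 486], [273, 373, 9, 12, 42], [322, 373, 22, 22, 90], [460, 383, 44, 17, 316], [591, 392, 20, 8, 117], [547, 394, 15, 6, 51]]
```

```bash
python3 -c "
from cell import ctrl
print(ctrl.close_job())"
```

```text
the job is handed in; nothing more can be done
None
```

The job is handed in at about 30 s: the drawer was pulled to its stop, the bottle was stood up, regripped from above and lowered onto the rear bay's floor, and the drawer is pushed fully shut; the bottle was last seen upright just before closing.

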